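# Wedge the rocking gauge case

## Task

The blue gauge case rocks on its pivot and hangs low at its steel front edge. With the outside of the fingers, push the wooden wedge along the mat, thin end first, under that front edge until the case is level and rocks no more; then press down firmly with a fingertip on the yellow pad on its top at the rear to check that it stays still, and leave it with the wedge in place. Grasp and lift nothing, and leave the other things on the bench alone.

Things in the scene. Friction and masses are not known exactly. Their poses are not given: they have to be found in the camera images.
- wedge: Loose pale wooden wedge, 150 mm long, 50 mm wide, 6 mm thick at the thin end and 44 mm at the thick end (heel), about 140 g, lying on the mat. Origin at the middle of its underside; +x points to the thin end, z up. The top slopes evenly, flat, 1 in 4. Friction keeps it in once wedged.
- wedge_heel (a point): Centre of the wedge's upright heel face (50 wide, 44 high), 22 mm above the wedge's underside and 75 mm behind its origin. Push here, along the wedge's +x; the wedge starts with its thin end 35 to 95 mm short of the front edge and pointing roughly at it.
- case_lip (a point): Middle of the rounded steel lower front edge of the case, the point on its underside; the edge is 152 mm long. Moves with the case: level it is 20 to 27 mm above the mat, at first about 9 mm lower. The wedge ends up 50 to 90 mm in under it, at any place along the edge; there is about 85 mm of free depth under the case before the plinth.
- plinth: Fixed grey plinth under the case, which carries the pivot; stands on the mat at a height that differs from start to start. Origin below the middle of the case. Its +x points from the front edge to the rear of the case, y along the front edge. The blue steel case over it is 200 mm (x) by 160 mm (y) by 70 mm high and its top is about 90 to 100 mm above the mat; the pivot runs along y, 20 mm towards the rear of the middle.
- case (a joint): Tilt of the blue case about its pivot: 0 = level, rear feet firmly on the plinth (a hard stop); 0.08 rad = front edge fully down, where its weight (about 1.3 kg) takes it at first. With the wedge lifting it, pushing takes less than 10 N; when level the push rises steeply, and 12 to 20 N seats the wedge.
- pad_top (a point): Middle of the top face of the yellow plastic pad, 26 mm (x) by 100 mm (y) by 6 mm, fixed on the top of the case at its rear edge. Its sides run along the plinth's axes. About 5 N here is enough to rock the unwedged case rearwards; 7 N or more is a firm test press.
- mat: Fixed black rubber mat, 520 by 300 mm, 3 mm thick; origin at the middle of its underside (bench level), x along its length, from the wedge to the case.
- collar: Bystander: loose steel collar, 48 mm across, 22 mm high, on the mat beside the wedge. Origin at its underside.
- shaft: Bystander: dark stepped shaft stub standing on the mat, 32 mm across, 55 mm high. Origin at its underside.
- oil: Bystander: white oil bottle, 56 mm across, 130 mm high. Origin at its underside.
- mug: Bystander: blue mug, 76 mm across, 85 mm high. Origin at its underside.
- jar: Bystander: amber jar, 64 mm across, 90 mm high. Origin at its underside.
- wrench: Bystander: steel wrench lying on the bench.
- brush: Bystander: hand brush lying on the bench.

How it is judged:
By the outcome, as a careful person would: the job done as asked, in the order asked, and still so for the second after the job is handed in, with the robot touching nothing.
It also fails if it takes over 54 s, if anything falls off the work surface, if the arm or the gripper's body presses on something with over 40 N, if the wrist force passes 120 N, or if a joint passes its speed limit or range.

## Robot

A 6-joint arm with a two-finger parallel gripper is mounted at the origin on the work surface. World frame = base frame: x ahead of the robot, y to its left, z up, the work surface at z = 0. Lengths are in m, angles in rad, forces in N, time in s.
With the tool pointing down it reaches from about 0.225 to 0.725 m from the base axis. Payload 3.1 kg.
Tool frame: the origin (TCP) lies between the finger pads; the fingertips stand 14 mm ahead of it and the grasp point (between the pads) lies 5 mm behind it; x points along the fingers, z is the direction in which the jaws open and shut, and the axes are right-handed (so a half turn about x gives the same grasp; the last joint's range is limited). The gripper opens to 85 mm and grips with 20 to 120 N. Pads are 22 mm wide; open, the fingers measure 114 mm over their backs; the gripper's body (76 mm by 85 mm) begins 54 mm behind the grasp point. The pads swing forward as they close: fully open they stand 13 mm farther back than shut.
Start: joints at [-0.128, 0.048, 0.099, 1.622, 0, 1.443], TCP at [0.525, -0, 0.245] pointing down, gripper open.
Joint ranges: [-2.91, 2.91], [-0.99, 1.94], [-1.21, 1.42], [-2.12, 2.29], [-1.49, 1.47], [-3.14, 3.14]. Speed limits (rad/s): [2.79, 2.79, 3.14, 3.14, 3.14, 3.14].

## Interface

Orientations are given as a rotation vector (axis times angle).
In Python, from station import env gives the robot as it stands.
- The arm moves only by the tool jog_arm, never from a script. Its argument "commands" is a list of rows, each a list of 5 numbers: the finger opening in cm, from 0 to 8.54, then the shift along the tool's x, y, z in cm, then the turn about the tool's x in rad. A call has 1 to 10 rows; each row shifts and turns the commanded pose from where the row before left it, along the tool's axes as they then stand; what a row does not reach is not made up. A row lasts 1/8 s, in which the tool goes at most 62.5 mm and 10.7 degrees, less where a joint would pass 70% of its speed; a pose out of reach is approached as far as the arm can. A call with a gripper value outside its range is refused whole. The fingers move at their own pace and stop on an object; "newtons" is the grip in N (left out, the last holds). Time passes only in rows, so rows that do not move let the fingers close. It gives the time, the measured TCP pose, the force and the opening at its end, in the units of the state.
- env.read_state(): the state, without advancing time (a new reading comes with each control period).
- env.grab_frame(name): name is "scene" or "side" or "wrist"; returns a dict with "frame" (400x640x3 uint8, red, green, blue), "range_z" (400x640 float32, m along the optical axis (not along the pixel's ray), 0 where there is no reading), "fx", "fy", "cx", "cy" (pixels), "dist_coeffs" ([k1, k2, p1, p2, k3] as OpenCV has them; the pictures are not rectified), "rvec" (rotation vector, rad) and "tvec" (3), from world to camera coordinates, as OpenCV has them. Camera axes: x right, y down, z forward; pixel columns grow to the right and rows downward; lengths in m; the calibration is good to about 2 mm. A picture is of the moment at which its call begins.
- env.close_job(): hands the job in, once; it reports no verdict.
The state is a dict: "time": time; "qpos": joint angles; "joint_vel": joint speeds; "joint_efforts": joint torques, N m; "ee_pos": TCP position; "eef_rot": TCP orientation; "wrist_force": force on the tool from outside, world axes, zero at the start; "wrist_torque": the same for the moment, N m; "gripper_width": opening from 0.0 (shut) to 1.0 (fully open).
Only numpy, scipy, OpenCV 4.12 (cv2) and the standard library are available. Lean on these libraries where they do the work, as an engineer would, in place of code of your own. Each camera call takes 0.05 s, during which the arm holds its last target. There are 200 camera calls.

## Working session

There is one attempt and no reset: what is moved stays moved. The work goes in short steps, Python scripts to look and compute and a tool call to move; the robot and the scene stay as the last step left them, time stands still between calls to the robot, and variables do not carry over. Pictures are saved under pics/ and viewed, about 8 in all and at most 12, crops included, and the job is handed in when it is done.

Besides the shell and the picture viewer there is one more tool, called after "Emit:" as name(argument=value, ...), one argument or row to a line, values as JSON. jog_arm: Moves the arm, as the interface text tells. Its arguments: {"type":"object","properties":{"commands":{"type":"array"},"newtons":{"type":"number"}},"required":["commands"]}

```bash
mkdir -p pics
cat > h.py <<'E'
import numpy as np, cv2
from station import env
def grab(n):
    f=env.grab_frame(n); f['R']=cv2.Rodrigues(np.array(f['rvec'],float))[0]; f['t']=np.array(f['tvec'],float).ravel()
    f['K']=np.array([[f['fx'],0,f['cx']],[0,f['fy'],f['cy']],[0,0,1]]); f['d']=np.array(f['dist_coeffs'],float)
    return f
def rays(f,uv):
    p=cv2.undistortPoints(np.array(uv,np.float64).reshape(-1,1,2),f['K'],f['d']).reshape(-1,2)
    return np.c_[p,np.ones(len(p))]
def onplane(f,uv,z):
    r=rays(f,uv)@f['R']; c=-f['R'].T@f['t']
    return c+r*((z-c[2])/r[:,2])[:,None]
def cloud(f):
    v,u=np.mgrid[0:400,0:640]; r=rays(f,np.c_[u.ravel(),v.ravel()])
    z=f['range_z'].reshape(-1,1); P=(r*z-f['t'])@f['R']
    P[z.ravel()<=0]=np.nan
    return P.reshape(400,640,3)
def save(f,n): cv2.imwrite('pics/'+n,f['frame'][:,:,::-1])
E
python3 - <<'E'
from h import *
a=grab('scene');b=grab('side')
cv2.imwrite('pics/a.png',cv2.resize(np.vstack([a['frame'],b['frame']])[:,:,::-1],(480,600)) if 0 else a['frame'][:,:,::-1])
save(b,'b.png')
np.savez('s0.npz',Pa=cloud(a),Pb=cloud(b),fa=a['frame'],fb=b['frame'])
s=env.read_state();print(s)
for f in(a,b):print(-f['R'].T@f['t'],f['R'][2])
E
```

```text
{'time': 0.1, 'qpos': array([-1.27803870e-01,  4.86648894e-02,  9.77137314e-02,  1.62204094e+00,
       -1.57268157e-05,  1.44303044e+00]), 'joint_vel': array([ 0.00131937, -0.00132433,  0.00414719, -0.00082314, -0.00149688,
       -0.00133317]), 'joint_efforts': array([ 2.71639910e-03, -3.39851224e+01,  3.20935750e+01,  1.58655003e-02,
       -1.84533587e-04,  2.52461535e-05]), 'ee_pos': array([5.24446357e-01, 5.17263485e-05, 2.44219915e-01]), 'eef_rot': array([2.37411371e-04, 1.57297618e+00, 1.77754678e-04]), 'wrist_force': array([-0.39272781,  0.08439805,  0.21141192]), 'wrist_torque': array([-0.00711597, -0.04115812, -0.02343093]), 'gripper_width': 1.0010569682030612}
[ 1.43713584 -0.02921307  1.24072222] [-0.61391497 -0.01102076 -0.78929522]
[0.07580618 0.65196072 0.90778606] [ 0.40180671 -0.5804427  -0.70826382]
```

View pics/a.png

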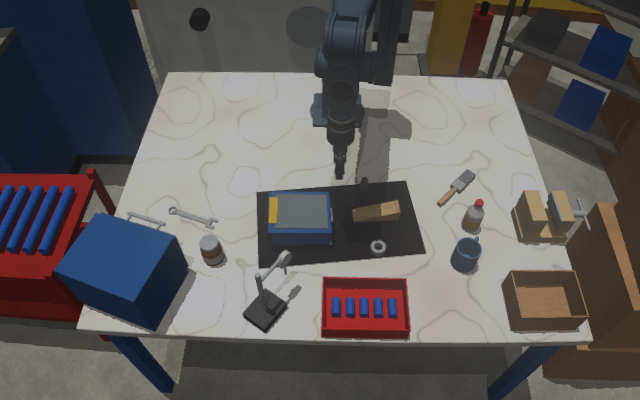

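View pics/b.png

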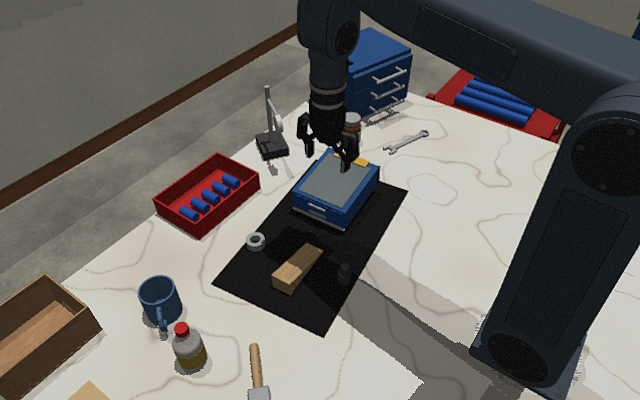

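The scene view shows the case at about (300,217) with the yellow pad at (273,210). The wedge is at (376,211) with its heel to the right (+y), the collar at (378,247) and the shaft at (363,185). The side view agrees: heel near the camera at (283,280), shaft at (344,270).

```bash
cat > m.py <<'E'
from h import *
def rect(p): 
    r=cv2.minAreaRect(p[:,:2].astype(np.float32)*1000); return np.round(r[0],1),np.round(r[1],1),round(r[2],1),np.round(cv2.boxPoints(r)).tolist()
if __name__=='__main__':
  s=np.load('s0.npz')
  for k in 'ab':
    P=s['P'+k];im=s['f'+k];hsv=cv2.cvtColor(im,cv2.COLOR_RGB2HSV)
    H,S,V=[hsv[...,i].astype(int) for i in range(3)]
    X,Y,Z=P[...,0],P[...,1],P[...,2]
    box=(X>.3)&(X<.75)&(Y>-.3)&(Y<.35)
    print(k,'mat z',np.nanmedian(Z[box&(V<45)&(Z<.012)]))
    masks={'wood':box&(H>8)&(H<25)&(S>60)&(V>60)&(Z>.004)&(Z<.06)&(Y<.2)&(Y>0),
     'yellow':box&(H>15)&(H<32)&(S>140)&(Z>.08)&(Z<.13),
     'casetop':box&(Z>.07)&(Z<.115)&(Y<.05)&(Y>-.27)&~((H>15)&(H<32)&(S>140)),
     'mid':box&(Z>.012)&(Z<.07)&(Y>-.02)&(Y<.25)&~((H>8)&(H<25)&(S>60))}
    for n,m in masks.items():
      n_,lab,st,_=cv2.connectedComponentsWithStats(m.astype(np.uint8))
      for i in range(1,n_):
        if st[i,4]<25: continue
        p=P[lab==i]; print(n,st[i].tolist(),'z',np.round(np.percentile(p[:,2],[2,50,98])*1000,1),*rect(p))
        if n in('wood','yellow','casetop'):
          A=np.c_[p[:,:2],np.ones(len(p))]; c=np.linalg.lstsq(A,p[:,2],rcond=None)[0]; print('   plane',np.round(c,3))
E
python3 m.py
python3 - <<'E'
import sys;sys.path.insert(0,'.')
import numpy as np,cv2
s=np.load('s0.npz')
a=cv2.resize(s['fa'][160:280,240:440],(800,480),interpolation=cv2.INTER_CUBIC);cv2.imwrite('pics/c.png',a[:,:,::-1])
E
```

```text
a mat z 0.0027730936012664302
wood [352, 200, 48, 22, 740] z [ 6.6 26.4 48.7] [505.3 125.9] [ 84.2 146.8] 4.2 [[458.0, 196.0], [469.0, 50.0], [553.0, 56.0], [542.0, 202.0]]
   plane [-0.139  0.205  0.072]
yellow [269, 198, 8, 25, 182] z [ 99.5 104.2 109.5] [ 584.2 -194.5] [98.  21.4] 4.5 [[534.0, -188.0], [536.0, -209.0], [634.0, -201.0], [632.0, -180.0]]
   plane [ 0.005 -0.053  0.091]
casetop [268, 191, 65, 48, 2675] z [ 73.2  92.4 102.9] [ 576.6 -111. ] [168.6 196.5] 3.7 [[486.0, -18.0], [499.0, -214.0], [667.0, -204.0], [654.0, -8.0]]
   plane [-0.03  -0.077  0.101]
mid [360, 177, 8, 15, 95] z [13.7 34.1 61.6] [413.7  92. ] [24.8 26.5] 86.7 [[400.0, 80.0], [426.0, 79.0], [428.0, 104.0], [401.0, 105.0]]
mid [370, 240, 16, 15, 158] z [12.6 23.7 29.5] [653.6 128.9] [46.2 51.6] 71.4 [[622.0, 115.0], [671.0, 99.0], [685.0, 143.0], [637.0, 159.0]]
b mat z 0.0031314754926534175
wood [272, 243, 51, 52, 1076] z [ 8.5 28.9 47.9] [525.  125.6] [ 73.6 151.6] 5.2 [[481.0, 198.0], [495.0, 47.0], [569.0, 53.0], [555.0, 204.0]]
   plane [ 0.029  0.179 -0.011]
yellow [353, 158, 16, 9, 89] z [100.
[... 338 characters left out ...]
d [293, 197, 15, 11, 65] z [35.  56.9 69.2] [618.3 -17.5] [46.6  5.6] 1.2 [[595.0, -15.0], [595.0, -21.0], [642.0, -20.0], [642.0, -14.0]]
mid [308, 203, 16, 9, 33] z [58.3 67.3 69.9] [566.5 -18.3] [44.7  5.5] 5.1 [[544.0, -18.0], [544.0, -23.0], [589.0, -19.0], [589.0, -14.0]]
mid [293, 208, 17, 9, 32] z [16.3 21.  25.8] [615.6 -18.6] [53.9  4.3] 2.4 [[589.0, -18.0], [589.0, -22.0], [643.0, -20.0], [642.0, -15.0]]
mid [246, 232, 19, 18, 238] z [12.4 23.7 28.6] [648.5 127.4] [45.  47.9] 40.3 [[616.0, 131.0], [647.0, 95.0], [681.0, 124.0], [650.0, 160.0]]
mid [338, 263, 14, 22, 226] z [13.5 35.7 60.6] [403.9  92.3] [30.7 28.1] 33.8 [[383.0, 95.0], [399.0, 72.0], [424.0, 89.0], [409.0, 113.0]]
```

View pics/c.png

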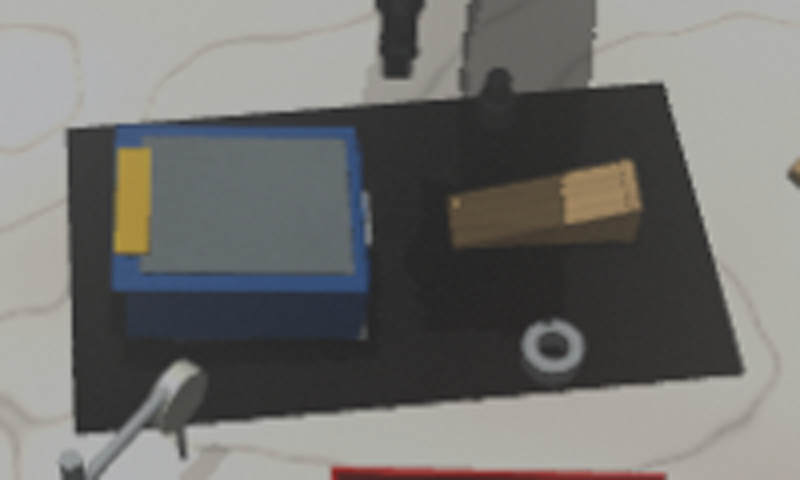

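The crop shows the wedge top heel corners at (634,160) and (640,208), and its thin-end corners at (449,197) and (453,247). The pad corners are at (117,149), (151,150), (150,253) and (114,252). The collar and shaft are clear of the wedge's straight path.

```bash
cat > c.py <<'E'
from h import *
f=grab('scene')
c=lambda l:[(240+x/4-.375,160+y/4-.375) for x,y in l]
mm=lambda p:np.round(p*1000,1)[:,:2].tolist()
h=onplane(f,c([(634,160),(640,208)]),.047); t=onplane(f,c([(449,197),(453,247)]),.009)
print('heel',mm(h),'thin',mm(t),'widths',np.linalg.norm(h[0]-h[1]),np.linalg.norm(t[0]-t[1]))
H,T=h.mean(0)[:2],t.mean(0)[:2];d=T-H;print('len',np.linalg.norm(d),'axis',d/np.linalg.norm(d),'ctr',(H+T)/2)
print('heelbottom near',mm(onplane(f,c([(636,243)]),.003)))
p=onplane(f,c([(117,149),(151,150),(150,253),(114,252)]),.105);print('pad',mm(p),p.mean(0))
r=onplane(f,c([(116,127),(112,290)]),.101);q=onplane(f,c([(354,128),(368,291)]),.085)
print('case rear',mm(r),'front',mm(q))
print('mat',mm(onplane(f,c([(67,129),(664,84),(743,373),(77,433)]),.003)))
E
python3 c.py
```

```text
heel [[486.0, 201.6], [534.9, 202.8]] thin [[499.4, 52.6], [550.1, 55.1]] widths 0.04888264662127063 0.05075916946101653
len 0.1490419009455166 axis [ 0.09611486 -0.99537025] ctr [0.51762066 0.12801004]
heelbottom near [[537.6, 205.3]]
pad [[533.5, -210.7], [533.7, -184.2], [631.5, -176.7], [631.4, -203.6]] [ 0.58252136 -0.1937804   0.105     ]
case rear [[508.2, -214.2], [662.9, -202.4]] front [[490.6, -27.2], [647.1, -14.0]]
mat [[431.8, -271.8], [365.3, 242.9], [660.5, 280.4], [728.0, -231.5]]
```

Emit:
jog_arm(
  commands=[
    [1, 0, 0, 0, -0.09],
    [1, 0, 4, 0.1, 0],
    [1, 0, 4, 0.1, 0],
    [1, 0, 4, 0.1, 0],
    [1, 0, 4, 0.1, 0],
    [1, 3, 4, 0, 0],
    [1, 3.5, 3.9, 0, 0],
    [1, 4, 0, 0, 0],
    [1, 4, 0, 0, 0],
    [1, 0, 0, 0, 0],
  ],
  newtons=20,
)

```text
time: 1.4
ee_pos: [0.5037, 0.2373, 0.0955]
eef_rot: [-0.073, 1.58, 0.069]
wrist_force: [-0.2, -0.6, 0.3]
gripper_width: 0.118
```

Run:
```python
from h import *
f=grab('wrist');save(f,'w1.png');s=env.read_state();print(s['ee_pos'],s['eef_rot'],s['wrist_force'],s['gripper_width'])
print(-f['R'].T@f['t'],f['R'])
```

```text
[0.50578822 0.23786195 0.0985699 ] [-0.07174875  1.57424016  0.06979541] [ 0.63921485 -1.00466103  0.2963514 ] 0.11813780738972421
[0.4978807  0.30778468 0.22469841] [[ 0.99583311  0.09057182 -0.01063743]
 [ 0.08996105 -0.9565406   0.27737536]
 [ 0.01494726 -0.27717652 -0.96070274]]
```

View pics/w1.png

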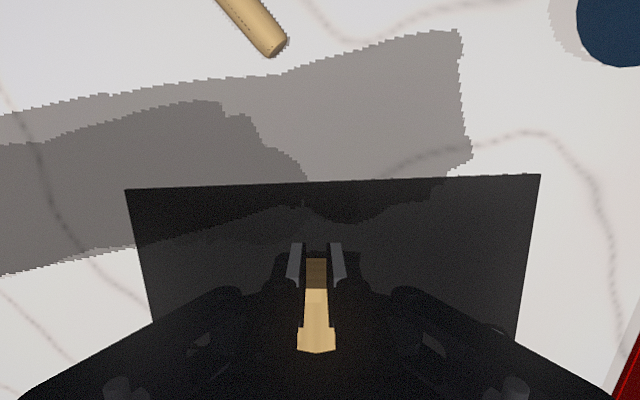

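The wrist view shows the wedge centred between the fingers (fingers at u≈296 and 337, wedge at u≈316), so the alignment is good. Next I descend and push.

Emit:
jog_arm(
  commands=[
    [1, 3, 0, 0, 0],
    [1, 3, 0, 0, 0],
    [1, 1, 0, 0, 0],
    [1, 0, 0, 0, 0],
    [1, 0, -0.6, 0, 0],
    [1, 0, -0.6, 0, 0],
    [1, 0, -0.6, 0, 0],
    [1, 0, -0.5, 0, 0],
    [1, 0, -0.5, 0, 0],
    [1, 0, 0, 0, 0],
  ],
)

```text
time: 2.7
ee_pos: [0.51, 0.2101, 0.0303]
eef_rot: [-0.07, 1.57, 0.07]
wrist_force: [-0.8, -0.1, -0.1]
gripper_width: 0.115
```

Emit:
jog_arm(
  commands=[
    [1, 0, -0.5, 0, 0],
    [1, 0, -0.5, 0, 0],
    [1, 0, -0.5, 0, 0],
    [1, 0, -0.5, 0, 0],
    [1, 0, -0.5, 0, 0],
    [1, 0, -0.5, 0, 0],
    [1, 0, -0.5, 0, 0],
    [1, 0, -0.5, 0, 0],
    [1, 0, 0, 0, 0],
  ],
)

```text
time: 3.82
ee_pos: [0.5137, 0.1701, 0.0303]
eef_rot: [-0.071, 1.57, 0.07]
wrist_force: [1.0, 0.6, -0.1]
gripper_width: 0.123
```

Run:
```python
from h import *
f=grab('scene');a=cv2.resize(f['frame'][160:280,240:440],(800,480),interpolation=cv2.INTER_CUBIC);cv2.imwrite('pics/d.png',a[:,:,::-1])
```

```text
(no output)
```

View pics/d.png

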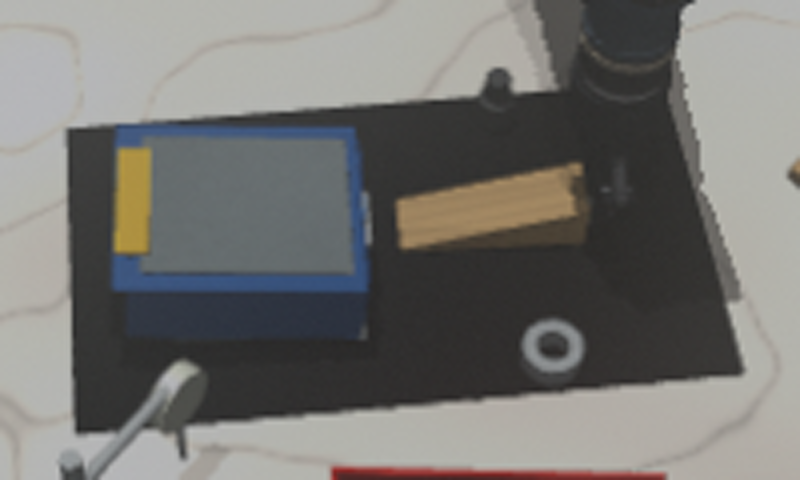

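The wedge has moved about 40 mm straight. Its thin end is now at (398,223), still aimed at the lip, so I continue.

Emit:
jog_arm(
  commands=[
    [1, 0, -0.5, 0, 0],
    [1, 0, -0.5, 0, 0],
    [1, 0, -0.5, 0, 0],
    [1, 0, -0.5, 0, 0],
    [1, 0, -0.5, 0, 0],
    [1, 0, -0.5, 0, 0],
    [1, 0, -0.5, 0, 0],
    [1, 0, 0, 0, 0],
  ],
)

```text
time: 4.88
ee_pos: [0.5168, 0.1352, 0.0303]
eef_rot: [-0.071, 1.57, 0.07]
wrist_force: [-0.4, -0.7, 0.1]
gripper_width: 0.114
```

Emit:
jog_arm(
  commands=[
    [1, 0, -0.4, 0, 0],
    [1, 0, -0.4, 0, 0],
    [1, 0, -0.4, 0, 0],
    [1, 0, -0.4, 0, 0],
    [1, 0, -0.4, 0, 0],
  ],
)

```text
time: 5.5
ee_pos: [0.5185, 0.1156, 0.0303]
eef_rot: [-0.071, 1.57, 0.071]
wrist_force: [-1.1, 0.5, -1.1]
gripper_width: 0.115
```

Emit:
jog_arm(
  commands=[
    [1, 0, -0.3, 0, 0],
    [1, 0, -0.3, 0, 0],
    [1, 0, -0.3, 0, 0],
    [1, 0, -0.3, 0, 0],
  ],
)

```text
time: 6.0
ee_pos: [0.5195, 0.1041, 0.0303]
eef_rot: [-0.07, 1.57, 0.072]
wrist_force: [0.1, 3.9, 0.2]
gripper_width: 0.116
```

Run:
```python
from h import *
f=grab('scene');a=cv2.resize(f['frame'][160:280,240:440],(800,480),interpolation=cv2.INTER_CUBIC);cv2.imwrite('pics/e.png',a[:,:,::-1])
print(env.read_state()['wrist_force'])
```

```text
[-0.19350612  3.45516438  0.17304362]
```

View pics/e.png

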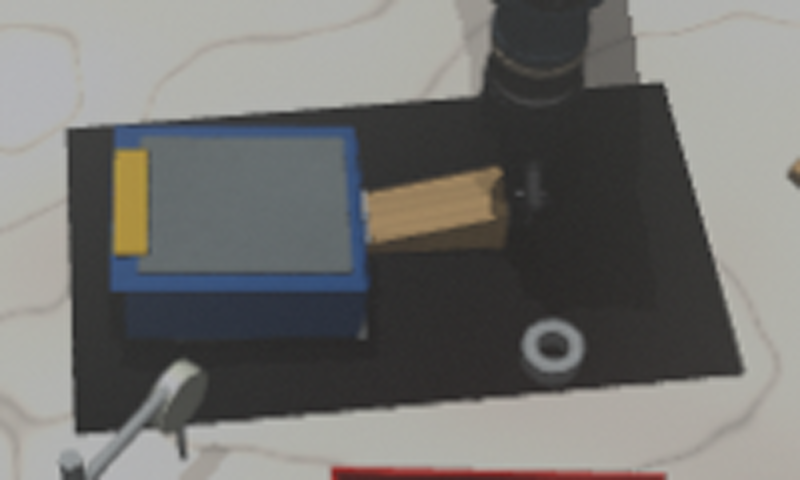

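The thin end is now under the lip at (370,218) and the push force is rising to about 4 N. I continue slowly, watching the force.

Emit:
jog_arm(
  commands=[
    [1, 0, -0.25, 0, 0],
    [1, 0, -0.25, 0, 0],
    [1, 0, -0.25, 0, 0],
    [1, 0, -0.25, 0, 0],
  ],
)

```text
time: 6.55
ee_pos: [0.5205, 0.0937, 0.0303]
eef_rot: [-0.071, 1.57, 0.071]
wrist_force: [0.0, 3.6, 0.5]
gripper_width: 0.115
```

Emit:
jog_arm(
  commands=[
    [1, 0, -0.25, 0, 0],
    [1, 0, -0.25, 0, 0],
    [1, 0, -0.25, 0, 0],
    [1, 0, -0.25, 0, 0],
  ],
)

```text
time: 7.05
ee_pos: [0.5214, 0.0838, 0.0303]
eef_rot: [-0.071, 1.57, 0.071]
wrist_force: [-1.5, 3.9, -0.8]
gripper_width: 0.119
```

Emit:
jog_arm(
  commands=[
    [1, 0, -0.2, 0, 0],
    [1, 0, -0.2, 0, 0],
    [1, 0, -0.2, 0, 0],
  ],
)

```text
time: 7.42
ee_pos: [0.5219, 0.0778, 0.0303]
eef_rot: [-0.071, 1.57, 0.071]
wrist_force: [-0.6, 2.7, -0.3]
gripper_width: 0.121
```

Emit:
jog_arm(
  commands=[
    [1, 0, -0.15, 0, 0],
    [1, 0, -0.15, 0, 0],
  ],
)

```text
time: 7.68
ee_pos: [0.5221, 0.0756, 0.0303]
eef_rot: [-0.069, 1.57, 0.072]
wrist_force: [-0.8, 6.5, -0.6]
gripper_width: 0.12
```

Force is rising now, so smaller steps.

Emit:
jog_arm(
  commands=[
    [1, 0, -0.1, 0, 0],
    [1, 0, 0, 0, 0],
  ],
)

```text
time: 7.92
ee_pos: [0.5222, 0.0755, 0.0303]
eef_rot: [-0.069, 1.57, 0.074]
wrist_force: [-0.4, 7.0, -0.4]
gripper_width: 0.118
```

Emit:
jog_arm(
  commands=[
    [1, 0, -0.1, 0, 0],
    [1, 0, 0, 0, 0],
  ],
)

```text
time: 8.18
ee_pos: [0.5221, 0.0755, 0.0303]
eef_rot: [-0.067, 1.57, 0.076]
wrist_force: [-0.3, 8.9, -0.3]
gripper_width: 0.122
```

Run:
```python
from h import *
f=grab('side');print(env.read_state()['wrist_force'],env.read_state()['ee_pos'])
a=cv2.resize(f['frame'][130:290,250:450],(800,640),interpolation=cv2.INTER_CUBIC)[:600];cv2.imwrite('pics/f.png',a[:,:,::-1])
```

```text
[-0.80217084  9.4523358   0.07835579] [0.52214044 0.07544194 0.03034273]
```

View pics/f.png

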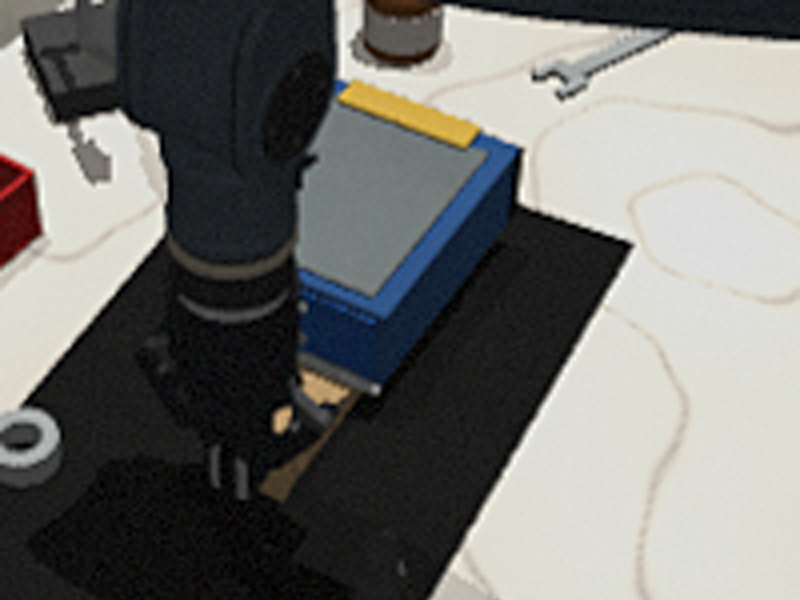

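The side view shows the wedge under the lip near (340,380), clear of everything else. The case has stopped rising and the push stiffens with no motion, as expected at level. Next I seat it to about 16 N.

Emit:
jog_arm(
  commands=[
    [1, 0, -0.15, 0, 0],
    [1, 0, -0.15, 0, 0],
    [1, 0, 0, 0, 0],
    [1, 0, 0, 0, 0],
  ],
)

```text
time: 8.72
ee_pos: [0.5221, 0.0752, 0.0304]
eef_rot: [-0.064, 1.57, 0.082]
wrist_force: [-1.0, 15.9, -0.7]
gripper_width: 0.117
```

Emit:
jog_arm(
  commands=[
    [1, 0, -0.07, 0, 0],
    [1, 0, 0, 0, 0],
    [1, 0, 0, 0, 0],
  ],
)

```text
time: 9.1
ee_pos: [0.5221, 0.0753, 0.0304]
eef_rot: [-0.063, 1.57, 0.084]
wrist_force: [-0.6, 16.9, 0.2]
gripper_width: 0.118
```

Emit:
jog_arm(
  commands=[
    [1, 0, 0.5, 0, 0],
    [1, 0, 0.5, 0, 0],
    [1, 0, 1, 0, 0],
    [1, 0, 2, 0, 0],
    [1, -4, 1, 0, 0],
    [1, -5, 0, 0, 0],
    [1, -5, 0, 0, 0],
    [1, -3, 0, 0, 0],
    [0, 0, 0, 0, 0],
  ],
)

```text
time: 10.22
ee_pos: [0.5205, 0.1192, 0.2042]
eef_rot: [-0.071, 1.562, 0.07]
wrist_force: [0.4, -0.3, -0.4]
gripper_width: 0.002
```

Run:
```python
from h import *
f=grab('scene');a=cv2.resize(f['frame'][160:280,240:440],(800,480),interpolation=cv2.INTER_CUBIC);cv2.imwrite('pics/g.png',a[:,:,::-1])
P=cloud(f);b=P[195:230,285:325].reshape(-1,3);A=np.c_[b[:,:2],np.ones(len(b))];print('top plane',np.linalg.lstsq(A,b[:,2],rcond=None)[0],np.median(b[:,2]))
s=np.load('s0.npz');b=s['Pa'][195:230,285:325].reshape(-1,3);A=np.c_[b[:,:2],np.ones(len(b))];print('before',np.linalg.lstsq(A,b[:,2],rcond=None)[0])
```

```text
** On entry to DLASCL parameter number  4 had an illegal value
 ** On entry to DLASCL parameter number  4 had an illegal valueTraceback (most recent call last):
  File "<stdin>", line 3, in <module>
    x, resids, rank, s = _umath_linalg.lstsq(a, b, rcond,
                         ~~~~~~~~~~~~~~~~~~~^^^^^^^^^^^^^
                                             signature=signature)
                                             ^^^^^^^^^^^^^^^^^^^^
    raise LinAlgError("SVD did not converge in Linear Least Squares")
numpy.linalg.LinAlgError: SVD did not converge in Linear Least Squares
```

View pics/g.png

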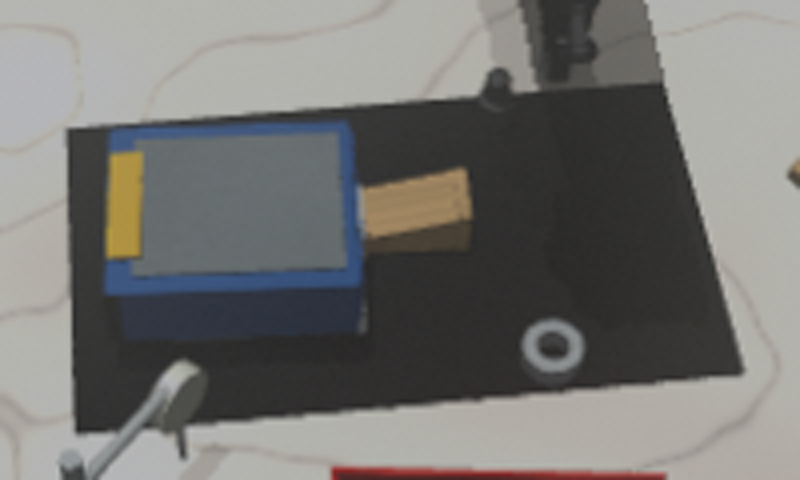

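The case top has now shifted to level: the pad corners are at (108,152), (143,153), (142,257) and (105,258). The wedge is under the lip with its heel at (468,205), and the collar and shaft haven't moved.

```bash
cat > c2.py <<'E'
from h import *
f=grab('scene');P=cloud(f)
def pl(P):
  b=P[195:230,285:325].reshape(-1,3);b=b[np.isfinite(b).all(1)];m=np.median(b,0);b=b[abs(b[:,2]-m[2])<.02]
  c=np.linalg.lstsq(np.c_[b[:,:2]-m[:2],np.ones(len(b))],b[:,2],rcond=None)[0];return np.round(c,4),np.round(m,3)
print('now',pl(P),'before',pl(np.load('s0.npz')['Pa']))
c=lambda l:[(240+x/4-.375,160+y/4-.375) for x,y in l]
p=onplane(f,c([(108,152),(143,153),(142,257),(105,258)]),.099);print(np.round(p*1000),p.mean(0))
h=onplane(f,c([(463,168),(471,219)]),.047);print('heel',h)
s=env.read_state();Rt=cv2.Rodrigues(s['eef_rot'])[0]
print(s['ee_pos'],'cm to pad',100*Rt.T@(p.mean(0)-s['ee_pos']))
E
python3 c2.py
```

```text
now (array([-0.0023,  0.0007,  0.0956]), array([ 0.582, -0.098,  0.096])) before (array([ 0.0056, -0.0798,  0.0927]), array([ 0.579, -0.098,  0.093]))
[[ 532. -218.   99.]
 [ 532. -191.   99.]
 [ 631. -183.   99.]
 [ 633. -211.   99.]] [ 0.5819815 -0.2008007  0.099    ]
heel [[0.49854313 0.06176826 0.047     ]
 [0.54975435 0.06719444 0.047     ]]
[0.51825783 0.1189997  0.19988852] cm to pad [ 10.10460443 -32.4173125    3.48278014]
```

Depth gives a tilt of 0.0007 rad, against 0.080 before, so the case is level. The pad top is at about z = 0.1015. Now the press.

Emit:
jog_arm(
  commands=[
    [0, 0, -4.6, 0.5, 0],
    [0, 0, -4.6, 0.5, 0],
    [0, 0, -4.6, 0.5, 0],
    [0, 0, -4.6, 0.5, 0],
    [0, 0, -4.6, 0.5, 0],
    [0, 0, -4.6, 0.5, 0],
    [0, 0, -4.8, 0.5, 0],
    [0, 0, 0, 0, 0],
    [0, 3.5, 0, 0, 0],
    [0, 3, 0, 0, 0],
  ],
)

```text
time: 11.58
ee_pos: [0.5811, -0.1993, 0.1325]
eef_rot: [-0.07, 1.572, 0.072]
wrist_force: [0.2, -0.3, 0.7]
gripper_width: 0.001
```

Emit:
jog_arm(
  commands=[
    [0, 0.7, 0, 0, 0],
    [0, 0.3, 0, 0, 0],
    [0, 0, 0, 0, 0],
    [0, 0, 0, 0, 0],
  ],
)

```text
time: 12.08
ee_pos: [0.5831, -0.2007, 0.127]
eef_rot: [-0.072, 1.567, 0.07]
wrist_force: [0.5, -0.6, 0.4]
gripper_width: 0.003
```

Run:
```python
from h import *
s=env.read_state();print(s['ee_pos'],s['wrist_force'])
f=grab('side');a=cv2.resize(f['frame'][110:260,260:460],(800,600),interpolation=cv2.INTER_CUBIC);cv2.imwrite('pics/i.png',a[:,:,::-1])
```

```text
[ 0.5831123  -0.20066382  0.12696305] [ 0.47912484 -0.56789738  0.35581088]
```

View pics/i.png

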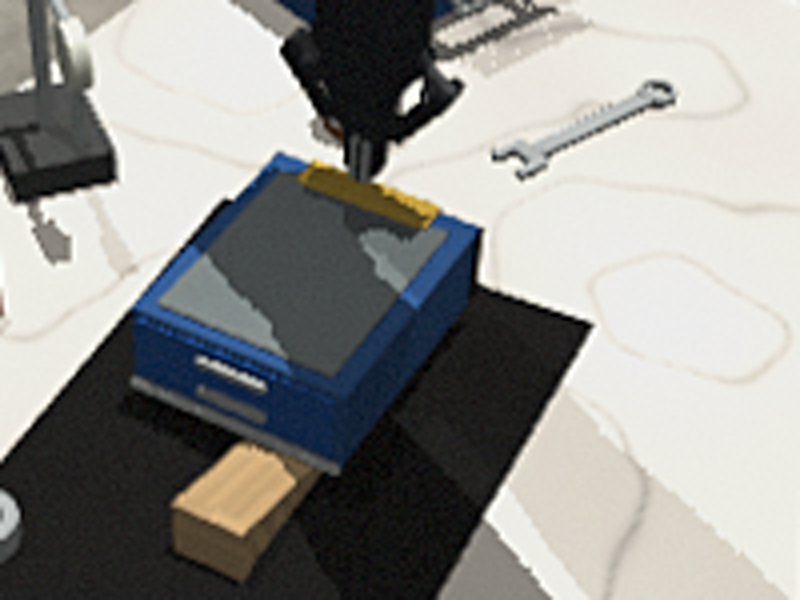

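The side view shows the shut fingertips just over the middle of the pad at (362,178), and the wedge seated under the lip.

Emit:
jog_arm(
  commands=[
    [0, 0.4, 0, 0, 0],
    [0, 0.4, 0, 0, 0],
    [0, 0.15, 0, 0, 0],
    [0, 0.15, 0, 0, 0],
    [0, 0, 0, 0, 0],
  ],
)

```text
time: 12.75
ee_pos: [0.5822, -0.2004, 0.1141]
eef_rot: [-0.071, 1.57, 0.071]
wrist_force: [0.2, 0.3, 0.1]
gripper_width: 0.004
```

Emit:
jog_arm(
  commands=[
    [0, 0.15, 0, 0, 0],
    [0, 0, 0, 0, 0],
  ],
)

```text
time: 13.0
ee_pos: [0.5824, -0.2005, 0.1138]
eef_rot: [-0.071, 1.569, 0.07]
wrist_force: [-2.3, 0.2, 4.7]
gripper_width: -0.001
```

Emit:
jog_arm(
  commands=[
    [0, 0.15, 0, 0, 0],
    [0, 0, 0, 0, 0],
  ],
)

```text
time: 13.25
ee_pos: [0.5824, -0.2005, 0.1138]
eef_rot: [-0.072, 1.568, 0.07]
wrist_force: [-3.9, 0.9, 7.9]
gripper_width: 0.002
```

Emit:
jog_arm(
  commands=[
    [0, 0.2, 0, 0, 0],
    [0, 0, 0, 0, 0],
    [0, 0, 0, 0, 0],
    [0, 0, 0, 0, 0],
    [0, 0, 0, 0, 0],
  ],
)

```text
time: 13.88
ee_pos: [0.5825, -0.2005, 0.1137]
eef_rot: [-0.072, 1.567, 0.07]
wrist_force: [-5.4, 3.6, 15.8]
gripper_width: -0.0
```

Run:
```python
from h import *
from c2 import pl
s=env.read_state();print(s['ee_pos'],s['wrist_force'])
```

```text
now (array([ 0.001 , -0.0017,  0.0956]), array([ 0.581, -0.098,  0.096])) before (array([ 0.0056, -0.0798,  0.0927]), array([ 0.579, -0.098,  0.093]))
[[ 532. -218.   99.]
 [ 532. -191.   99.]
 [ 631. -183.   99.]
 [ 633. -211.   99.]] [ 0.5819815 -0.2008007  0.099    ]
heel [[0.49854313 0.06176826 0.047     ]
 [0.54975435 0.06719444 0.047     ]]
[ 0.5824366  -0.20046632  0.11371054] cm to pad [ 1.47098524 -0.02685747 -0.0516882 ]
[ 0.5824366  -0.20046632  0.11371054] [-6.38351072  2.46565025 14.71764321]
```

The case held still at about 15 N, with the fingertip height constant at 0.1137. Now I retract straight up.

Emit:
jog_arm(
  commands=[
    [0, -0.5, 0, 0, 0],
    [0, -0.5, 0, 0, 0],
    [0, -2, 0, 0, 0],
    [0, -4, 0, 0, 0],
    [0, -5, 0, 0, 0],
    [0, 0, 0, 0, 0],
    [0, 0, 0, 0, 0],
  ],
)

```text
time: 14.8
ee_pos: [0.5823, -0.2004, 0.2286]
eef_rot: [-0.07, 1.57, 0.071]
wrist_force: [0.0, -0.2, -1.3]
gripper_width: -0.002
```

Run:
```python
from h import *
import c2
a=cv2.resize(c2.f['frame'][160:280,240:440],(800,480),interpolation=cv2.INTER_CUBIC);cv2.imwrite('pics/j.png',a[:,:,::-1])
```

```text
now (array([0.0022, 0.0014, 0.0955]), array([ 0.581, -0.098,  0.096])) before (array([ 0.0056, -0.0798,  0.0927]), array([ 0.579, -0.098,  0.093]))
[[ 532. -218.   99.]
 [ 532. -191.   99.]
 [ 631. -183.   99.]
 [ 633. -211.   99.]] [ 0.5819815 -0.2008007  0.099    ]
heel [[0.49854313 0.06176826 0.047     ]
 [0.54975435 0.06719444 0.047     ]]
[ 0.58172895 -0.20016704  0.2274849 ] cm to pad [12.84830872 -0.08287525  0.04953088]
```

View pics/j.png

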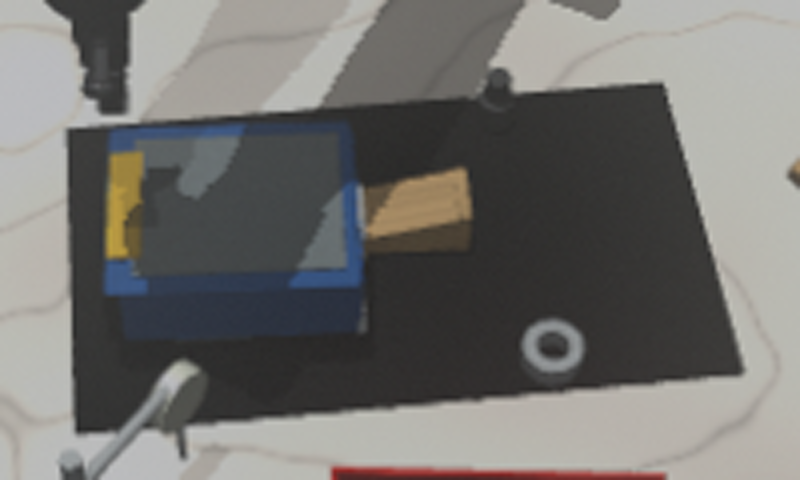

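The wedge heel is still at (468,205), the case top is level, the bystanders are where they were, and the arm is clear. I hand it in.

```bash
python3 -c "
from station import env
print(env.close_job())"
```

```text
the job is handed in; nothing more can be done
None
```

The job is done and handed in at about 15 s on the robot's clock. No check failed or disagreed.

- **Wedge:** I pushed it in with the outside of the fingers and seated it at about 17 N. It is roughly 60 mm in under the front edge, estimated from positions rather than measured directly.
- **Level:** In the depth image the case's tilt went from 0.080 rad at the start to about 0.001 rad.
- **Test press:** With the fingertips shut I pressed the yellow pad at about 15 N. The fingertip height stayed at 0.1137 m and the case stayed level to within about 0.002 rad.
- **After backing off:** The last picture showed the wedge where it had been seated and the case still level. The collar and shaft were where they started, and the arm was touching nothing. That picture was a crop around the mat, so I did not look again at the oil bottle, mug, jar, wrench or brush. The arm's path stayed clear of them.

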